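# Start the hob, fit the double lid, lift the outer lid off and hold it

### The arm

A 6-joint arm with a two-finger parallel gripper is mounted at the origin on the work surface. World frame = base frame: x ahead of the robot, y to its left, z up, the work surface at z = 0. Lengths are in mm, angles in rad, forces in N, time in s.
With the tool pointing down it reaches from about 300 to 750 mm from the base axis. Payload 8.5 kg.
Tool frame: the origin (TCP) lies between the finger pads; the fingertips stand 8 mm ahead of it and the grasp point (between the pads) lies 11 mm behind it (env.nose_length is the distance from the TCP to the fingertips, in mm); x points along the fingers, y is the direction in which the jaws open and shut, and the axes are right-handed (so a half turn about x gives the same grasp; the last joint's range is limited). The gripper opens to 85 mm and grips with 20 to 120 N. Pads are 22 mm wide; open, the fingers measure 114 mm over their backs; the gripper's body (76 mm by 85 mm) begins 54 mm behind the grasp point. The pads swing forward as they close: fully open they stand 13 mm farther back than shut.
Start: joints at [1.105, 0.381, 1.297, -0, 1.464, -0.215], TCP at [136.491, 532.776, 239.322] pointing down, gripper open.
Joint ranges: [-3.11, 3.11], [-0.89, 2.33], [0.22, 2.48], [-1.42, 4.56], [0.17, 2.85], [-2.88, 2.88]. Speed limits (rad/s): [2.39, 2.39, 3.14, 3.14, 3.14, 3.14].

### API

Orientations are given as a 3x3 rotation matrix whose columns are the frame's x, y, z axes.
In Python, from bench import env gives the robot as it stands.
- The arm moves only by the tool servo_tool, never from a script. Its argument "motion" is a list that holds one entry, the list of rows, each a list of 6 numbers: the shift along the tool's x, y, z in units of 30 mm (1.0 is 30 mm), then the turn, a rotation vector about the tool's x, y, z in units of 6 degrees (1.0 is 6 degrees). In form: [[[x, y, z, ax, ay, az], ...]]. A call has exactly 10 rows; each row shifts and turns the commanded pose from where the row before left it, along the tool's axes as they then stand; what a row does not reach is not made up. A row lasts 1/10 s, in which the tool goes at most 50 mm and 8.59 degrees, less where a joint would pass 70% of its speed; a pose out of reach is approached as far as the arm can. A call is refused whole if a number of a shift passes 1 or a number of a turn 1, either way. A call with a gripper value outside its range is refused whole. "hand" is the closure, from 0 (fully open) to 1 (shut), set as the call begins (left out, the last holds). The fingers move at their own pace and stop on an object; the grip force is fixed at half the most. Time passes only in rows, so rows that do not move let the fingers close, or fill a call up. It gives the time, the measured TCP pose, the force and the opening at its end, in the units of the state.
- env.get_state(): the state, without advancing time (a new reading comes with each control period).
- env.snapshot(name): name is "scene" or "top"; returns a dict with "color" (480x640x3 uint8, blue, green, red), "fx", "fy", "cx", "cy" (pixels), "world_from_camera" (4x4, takes a point from camera to world coordinates). Camera axes: x right, y down, z forward; pixel columns grow to the right and rows downward; lengths in mm; the calibration is good to about 2 mm. A picture is of the moment at which its call begins. There is no depth.
- env.hand_in(): hands the job in, once; it reports no verdict.
The state is a dict: "clock": time; "joints": joint angles; "qd": joint speeds; "joint_torque": joint torques, N m; "position": TCP position; "orientation": TCP orientation; "ft_force": force on the tool from outside, world axes, zero at the start; "wrist_torque": the same for the moment, N m; "finger_gap": finger opening in mm.
Only numpy, scipy, OpenCV 4.12 (cv2) and the standard library are available. Lean on these libraries where they do the work, as an engineer would, in place of code of your own. Each camera call takes 0.05 s, during which the arm holds its last target.

### The job

Get the pot simmering under its inner lid: on the hob press the red key, then the yellow, then the green, each fully down and only one at a time. Then carry the nested pair of lids by the wooden stem, lower it onto the pot so that the inner lid sits properly in the mouth, let go of the stem, and lift the outer lid alone straight up by its black collar until it is clear of the stem's top, leaving the inner lid seated. Finish while still holding the outer lid level above the pot; do not drop the lids, shift the pot or disturb the other things on the trolley.

Things in the scene. Friction and masses are not known exactly. Their poses are not given: they have to be found in the camera images.
- hob: white electric table hob, fixed, 330 (x) by 250 (y) by 40 high; origin under its centre on the trolley; black cooking area and pot towards its own +x, key strip along its own -x edge (towards the robot); yaw varies
- key_red_top (a point): centre of the top of the red round key (28 dia.), one of three keys in a row along the hob's y, 60 apart, order varies; they are pressed straight down
- key_yellow_top (a point): centre of the top of the yellow key, like the red
- key_green_top (a point): centre of the top of the green key, like the red
- key_red (a joint): travel of the red key in m: 0 up, 0.006 fully down; springs back, about 4 N at full depth
- key_yellow (a joint): travel of the yellow key, like the red
- key_green (a joint): travel of the green key, like the red
- pot: loose aluminium pot, 160 outer dia., 152 inner dia., 75 high, two loop handles on its sides along its own y, reaching out to 117 from the axis, below the rim; origin under its centre, standing on the hob at height 40; 0.9 kg
- trivet: fixed cork trivet, 190 dia., 10 high, origin under its centre; the nested lids start on it
- inner_lid: inner steel lid, origin at the centre of its underside, z up: plug 144 dia. from 0 to 10 (fits in the pot's mouth with 4 of play all round), flange 168 dia. from 10 to 14 (rests on the pot's rim, so the origin is then 65 above the pot's origin), wooden stem 18 dia. on the axis from 14 to 84. About 0.3 kg
- outer_lid: outer blue lid resting on the inner lid's flange, origin at the centre of its disc's underside (14 above the inner lid's origin when nested), z up: disc 180 dia. from 0 to 4, rim skirt hanging to -8, black collar 40 outer dia., 26 bore from 4 to 40; the stem passes loosely through the collar and stands 30 above it. Lifting the stem lifts both lids; lifting the collar lifts the outer lid alone. About 0.28 kg
- stem_top (a point): centre of the top of the inner lid's stem
- collar_top (a point): centre of the collar's top edge on the outer lid
- bowl_green: bystander: green plastic bowl, 130 dia., 55 high, with the orange one nested in it; origin under its centre
- bowl_orange: bystander: orange plastic bowl, 112 dia., nested in the green one; top about 62 above the trolley; origin under its centre
- masher: bystander: wooden masher standing on its head, 72 dia., 205 high; origin under its centre
- spoon: bystander: steel spoon lying along its x, about 185 long; origin near its middle
- mug: bystander: blue mug, 76 dia., 90 high, handle at its +y; origin under its centre
- jar: bystander: glass jar with a red cap, 56 dia., 90 high; origin under its centre

How it is judged:
By the outcome, as a careful person would: the job done as asked, in the order asked, and still so for the second after the job is handed in, while the arm keeps its last pose, push and grip.
It also fails if it takes over 61 s, if anything falls off the work surface, if the arm or the gripper's body presses on something with over 40 N, if the wrist force passes 120 N, or if a joint passes its speed limit or range.

## Working session

There is one attempt and no reset: what is moved stays moved. The work goes in short steps, Python scripts to look and compute and a tool call to move; the robot and the scene stay as the last step left them, time stands still between calls to the robot, and variables do not carry over. Pictures are saved under pics/ and viewed, and the job is handed in when it is done.

Besides the shell and the picture viewer there is one more tool, called after ">>>" as a command line: name --argument value ..., lists and objects as JSON in quotes. servo_tool: Moves the arm, as the interface text tells. Its arguments: {"type":"object","properties":{"motion":{"type":"array","items":{"type":"array","items":{"type":"array","items":{"type":"number"}}}},"hand":{"type":"number"}},"required":["motion"]}

```bash
mkdir -p pics; ls; python3 - <<'E'
from bench import env
import cv2, numpy as np
s=env.get_state(); print({k:np.round(v,3).tolist() for k,v in s.items()}); print(env.nose_length)
for n in("scene","top"):
    d=env.snapshot(n); cv2.imwrite(f"pics/{n}0.png",d["color"]); print(n,d["fx"],d["fy"],d["cx"],d["cy"],np.round(d["world_from_camera"],4).tolist())
    np.savez(f"pics/{n}0.npz",**d)
E
```

```text
pics
{'clock': 0.0, 'joints': [1.105, 0.381, 1.298, -0.0, 1.464, -0.215], 'qd': [0.0, 0.001, -0.0, 0.0, 0.001, 0.001], 'joint_torque': [0.0, -44.847, -23.128, -0.0, 0.005, 0.0], 'position': [136.37, 532.533, 238.723], 'orientation': [[-0.001, 0.248, 0.969], [-0.001, 0.969, -0.248], [-1.0, -0.001, -0.0]], 'ft_force': [-0.202, -0.387, 0.382], 'wrist_torque': [-0.018, -0.006, -0.059], 'finger_gap': 85.288}
8.0
scene 516.9032827172591 516.9032827172591 323.41116435311045 236.3828962754765 [[0.4896, 0.5343, -0.6891, 1378.7313], [0.872, -0.2968, 0.3894, -450.3191], [0.0035, -0.7915, -0.6112, 815.7287], [0.0, 0.0, 0.0, 1.0]]
top 492.3480752473929 492.3480752473929 322.1204947000194 244.1624349295327 [[0.0212, -0.9947, 0.1006, 470.8049], [-0.9995, -0.0188, 0.025, -9.471], [-0.023, -0.1011, -0.9946, 1278.5887], [0.0, 0.0, 0.0, 1.0]]
```

View pics/scene0.png

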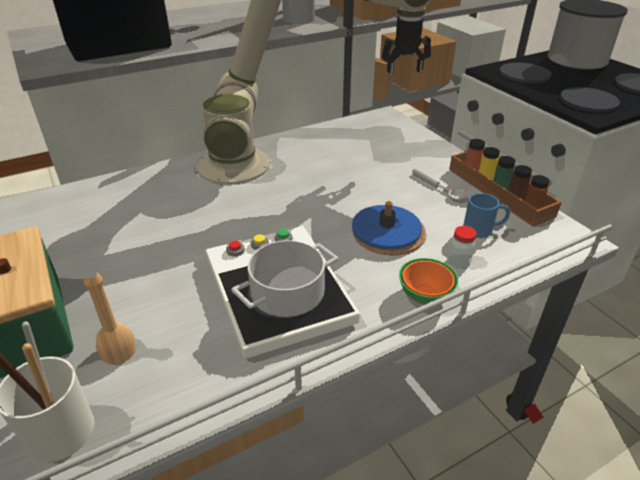

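View pics/top0.png

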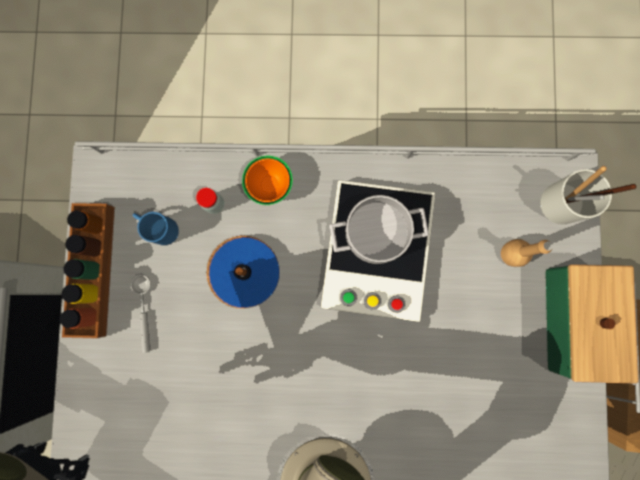

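The scene view shows red, yellow and green keys at about (235,245), (259,240), (283,233), the pot at (287,275) and the lids at (388,227). In the top view the keys are at (397,303), (373,300), (348,297), the pot at (379,229) and the lids at (243,271). Next I'll measure these precisely.

```bash
cat > h.py <<'E'
import numpy as np, cv2
def load(n): return dict(np.load(f"pics/{n}.npz"))
def ray(d,u,v):
    T=d["world_from_camera"]; r=T[:3,:3]@np.array([(u-d["cx"])/d["fx"],(v-d["cy"])/d["fy"],1.]); return T[:3,3],r/np.linalg.norm(r)
def onz(d,u,v,z):
    o,r=ray(d,u,v); return o+r*(z-o[2])/r[2]
def proj(d,p):
    T=d["world_from_camera"]; q=T[:3,:3].T@(np.array(p)-T[:3,3]); return np.array([q[0]/q[2]*d["fx"]+d["cx"],q[1]/q[2]*d["fy"]+d["cy"]])
def tri(d1,p1,d2,p2):
    o1,r1=ray(d1,*p1);o2,r2=ray(d2,*p2)
    A=np.stack([r1,-r2],1); t=np.linalg.lstsq(A,o2-o1,rcond=None)[0]
    a,b=o1+t[0]*r1,o2+t[1]*r2; return (a+b)/2,np.linalg.norm(a-b)
def mask(d,lo,hi,box):
    h=cv2.cvtColor(d["color"],cv2.COLOR_BGR2HSV); m=cv2.inRange(h,np.array(lo),np.array(hi))
    z=np.zeros_like(m); x0,y0,x1,y1=box; z[y0:y1,x0:x1]=m[y0:y1,x0:x1]; return z
def big(m):
    c=max(cv2.findContours(m,cv2.RETR_EXTERNAL,cv2.CHAIN_APPROX_NONE)[0],key=cv2.contourArea); return c
def cen(m):
    M=cv2.moments(big(m)); return M["m10"]/M["m00"],M["m01"]/M["m00"]
def circ(d,pts,z):
    P=np.array([onz(d,u,v,z)[:2] for u,v in pts]); A=np.c_[2*P,np.ones(len(P))]
    s=np.linalg.lstsq(A,(P**2).sum(1),rcond=None)[0]; return s[:2],np.sqrt(s[2]+s[:2]@s[:2])
E
python3 - <<'E'
from h import *
s,t=load("scene0"),load("top0")
rng={"red":((0,150,90),(6,255,255)),"yellow":((20,130,90),(34,255,255)),"green":((50,120,50),(85,255,255))}
bs=(220,222,296,260);bt=(335,285,410,315)
for k,(lo,hi) in rng.items():
    a,b=cen(mask(s,lo,hi,bs)),cen(mask(t,lo,hi,bt)); p,e=tri(s,a,t,b); print(k,np.round(a,1),np.round(b,1),p.round(1),e.round(1), cv2.contourArea(big(mask(t,lo,hi,bt))), onz(t,*b,45).round(1),onz(s,*a,45).round(1))
lo,hi=(100,100,40),(125,255,255)
for d,box in((s,(340,195,430,255)),(t,(195,225,290,315))):
    m=mask(d,lo,hi,box); c=cv2.convexHull(big(m))[:,0]; print("lid",cv2.fitEllipse(c.reshape(-1,1,2)),[ (z,circ(d,c,z)) for z in(20,24,28)])
for n,d,(x0,y0,x1,y1) in(("s",s,(200,180,440,360)),("t",t,(200,170,440,320))):
    cv2.imwrite(f"pics/crop_{n}.png",cv2.resize(d["color"][y0:y1,x0:x1],None,fx=3.3,fy=3.3,interpolation=cv2.INTER_CUBIC))
E
```

```text
red [234.3 244.9] [396.7 303.8] [ 450.5 -165.5   56.9] 1.1 84.5 [ 450.5 -166.5   45. ] [ 435.6 -161.5   45. ]
yellow [258.9 239. ] [372.4 300.5] [ 457.3 -105.8   56.8] 0.9 97.0 [ 457.3 -106.3   45. ] [ 442.8 -100.9   45. ]
green [282.7 233. ] [348.1 297.2] [464.1 -46.2  57.2] 1.2 77.0 [464.3 -46.   45. ] [449.1 -40.2  45. ]
lid ((386.48321533203125, 226.55970764160156), (43.01002502441406, 69.33472442626953), 94.71014404296875) [(20, (array([520.01238798, 221.84392562]), np.float64(91.62112310812617))), (24, (array([524.32902987, 218.46507006]), np.float64(91.1605584712858))), (28, (array([528.64567176, 215.0862145 ]), np.float64(90.6999938344415)))]
lid ((244.0332794189453, 272.1625061035156), (68.38628387451172, 69.65226745605469), 51.0200080871582) [(20, (array([522.84645763, 221.11441995]), np.float64(88.64363304093598))), (24, (array([522.68106098, 220.381582  ]), np.float64(88.36190913589961))), (28, (array([522.51566434, 219.64874405]), np.float64(88.08018523086537)))]
```

View pics/crop_s.png

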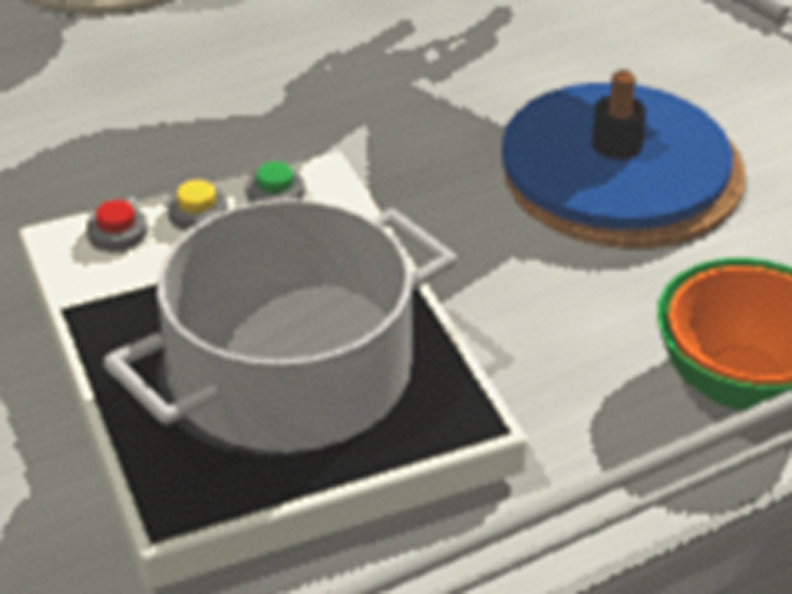

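View pics/crop_t.png

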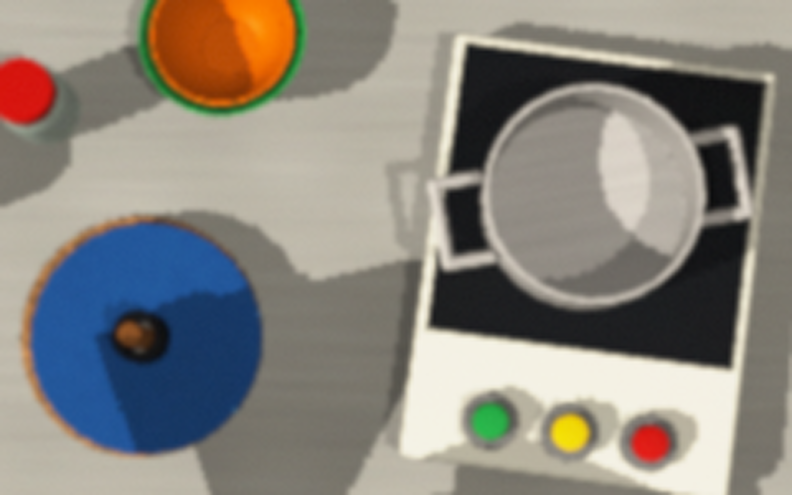

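```bash
python3 - <<'E'
from h import *
s,t=load("scene0"),load("top0")
lo,hi=(3,90,50),(18,220,200)
a=mask(s,lo,hi,(375,195,402,222)); b=mask(t,lo,hi,(225,260,255,282))
for m in(a,b):
    c=big(m)[:,0]; print(c.min(0),c.max(0),cen(m))
# rim
g=t["color"].astype(float).mean(2); 
c0=np.array([379.8,229.5])
for ang in range(0,360,10):
    u=np.array([np.cos(np.radians(ang)),np.sin(np.radians(ang))]); r=np.arange(26,46,.5)
    P=(c0+r[:,None]*u).astype(np.float32)
    v=cv2.remap(g.astype(np.float32),P[:,:1].copy(),P[:,1:].copy(),cv2.INTER_LINEAR)[:,0]
    print(ang,v[::2].astype(int).tolist())
E
```

```text
[385 202] [391 215] (387.9890710382513, 208.65573770491804)
[235 267] [245 275] (240.005249343832, 270.97112860892383)
0 [173, 171, 165, 164, 166, 176, 184, 156, 84, 28, 17, 18, 19, 20, 21, 20, 33, 83, 155, 200]
10 [172, 172, 165, 158, 159, 169, 175, 161, 135, 126, 128, 129, 125, 116, 104, 87, 75, 67, 62, 49]
20 [172, 170, 162, 151, 149, 166, 165, 115, 53, 26, 21, 21, 21, 20, 21, 21, 21, 20, 20, 21]
30 [175, 173, 164, 150, 151, 167, 159, 110, 48, 23, 21, 21, 21, 21, 22, 23, 25, 27, 29, 29]
40 [135, 121, 112, 109, 128, 157, 158, 104, 46, 23, 23, 25, 28, 29, 29, 28, 29, 29, 29, 29]
50 [103, 103, 104, 106, 127, 157, 149, 86, 39, 27, 29, 29, 29, 30, 30, 29, 29, 29, 30, 29]
60 [104, 105, 105, 112, 134, 155, 135, 76, 39, 31, 30, 29, 29, 30, 30, 30, 30, 30, 31, 31]
70 [105, 105, 105, 114, 142, 165, 144, 88, 44, 31, 30, 29, 29, 30, 30, 29, 30, 31, 30, 30]
80 [105, 104, 104, 113, 141, 172, 158, 100, 48, 31, 30, 31, 31, 31, 29, 30, 30, 29, 30, 30]
90 [104, 104, 105, 115, 142, 165, 151, 111, 70, 40, 31, 30, 30, 30, 30, 30, 30, 30, 32, 52]
100 [104, 105, 105, 113, 141, 171, 165, 133, 99, 53, 33,
[... 1730 characters left out ...]
38, 102, 184, 208, 174, 134]
290 [185, 162, 151, 149, 148, 150, 164, 172, 138, 75, 30, 19, 19, 21, 25, 37, 103, 185, 208, 178]
300 [169, 159, 154, 153, 154, 159, 173, 178, 139, 68, 28, 19, 19, 19, 19, 18, 19, 22, 49, 102]
310 [172, 167, 162, 161, 161, 166, 177, 176, 126, 62, 24, 20, 20, 20, 19, 20, 19, 19, 19, 19]
320 [172, 169, 167, 166, 166, 170, 180, 171, 118, 50, 22, 18, 18, 19, 19, 19, 19, 19, 20, 19]
330 [167, 166, 169, 170, 170, 176, 186, 180, 150, 132, 127, 126, 118, 115, 100, 86, 74, 64, 61, 45]
340 [172, 171, 170, 171, 171, 174, 181, 160, 94, 36, 17, 17, 19, 21, 21, 22, 34, 72, 136, 184]
350 [171, 171, 169, 167, 169, 176, 180, 151, 87, 32, 17, 18, 20, 20, 20, 26, 48, 104, 165, 187]
```

```bash
cat >> h.py <<'E'
def rim(d,c,z,rr=(72,84),bright=True,angs=range(0,360,5)):
    g=d["color"].astype(np.float32).mean(2); c=np.array(c,float)
    for it in range(6):
        pts=[]
        for a in angs:
            u=np.array([np.cos(np.radians(a)),np.sin(np.radians(a))]); r=np.arange(rr[0],rr[1],.25)
            P=np.array([proj(d,[*(c+x*u),z]) for x in r],np.float32)
            v=cv2.remap(g,P[:,:1].copy(),P[:,1:].copy(),cv2.INTER_LINEAR)[:,0]
            k=v.argmax(); 
            if 2<k<len(r)-3: pts.append(c+r[k]*u)
        P=np.array(pts)
        for _ in range(4):
            A=np.c_[2*P,np.ones(len(P))]; s=np.linalg.lstsq(A,(P**2).sum(1),rcond=None)[0]; R=np.sqrt(s[2]+s[:2]@s[:2])
            e=abs(np.hypot(*(P-s[:2]).T)-R); P=P[e<max(1.2,2*np.median(e))]
        c=s[:2]
    return c,R,len(P)
E
python3 - <<'E'
from h import *
s,t=load("scene0"),load("top0")
c=onz(t,379.8,229.5,115)[:2]; print(c)
print(rim(t,c,115)); print(rim(s,c,115))
for d,p in((t,(236.5,270.5)),(s,(388.5,203.5))): print("stemtop",onz(d,*p,94))
print("triangulated",tri(s,(388.5,203.5),t,(237.7,270.3)))
L=[proj(t,[522,221,94]),proj(s,[522,221,94]),proj(t,[522,221,64]),proj(s,[522,221,64])];print(L)
for n,d,(x0,y0,x1,y1),p in(("s",s,(360,190,420,240),L[1::2]),("t",t,(210,245,270,295),L[0::2])):
    im=cv2.resize(d["color"][y0:y1,x0:x1],None,fx=8,fy=8,interpolation=cv2.INTER_CUBIC)
    for q in p: cv2.circle(im,tuple(int(v) for v in (q-[x0,y0]+.5)*8),2,(255,255,255),-1)
    cv2.imwrite(f"pics/stem_{n}.png",im)
E
```

```text
[ 626.16880253 -116.55133708]
(array([ 628.97665206, -115.08596391]), np.float64(77.16313092963641), 67)
(array([ 630.01575432, -116.41758091]), np.float64(77.84335803166192), 50)
stemtop [522.83510249 225.83225174  94.        ]
stemtop [526.81959289 216.90447192  94.        ]
triangulated (array([522.69019785, 222.2218982 ,  90.10198128]), np.float64(3.3672085844633486))
[array([238.4776775 , 270.88608667]), array([388.73695206, 202.10955522]), array([240.80392807, 271.45736922]), array([387.78164206, 211.94952166])]
```

View pics/stem_s.png

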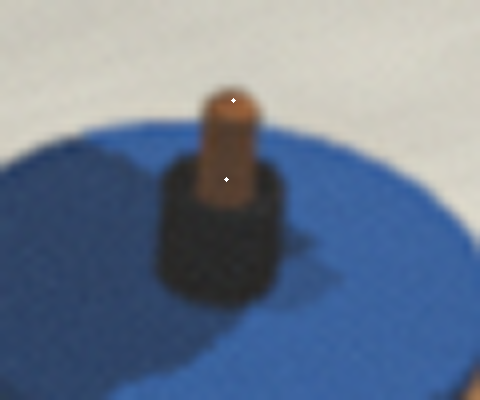

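View pics/stem_t.png

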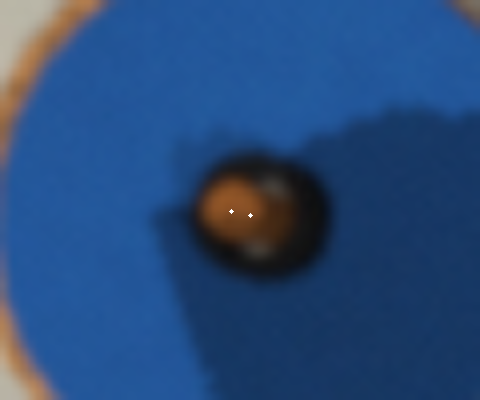

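The two views agree: the pot is at (629.5,-115.5), the stem at (522.5,221), and the key tops are at z ≈ 57. I'm moving towards the red key with the fingers shut.

>>> servo_tool --motion '[[[0,-1,0.8,0,0,0],[0,-1,0.8,0,0,0],[0,-1,0.8,0,0,0],[0,-1,0.8,0,0,0],[0,-1,0.8,0,0,0],[0,-1,0.8,0,0,0],[0,-1,0.8,0,0,0],[0,-1,0.8,0,0,0],[0,-1,0.8,0,0,0],[0,-1,0.8,0,0,0]]]' --hand 1

```text
clock: 1.1
position: [294.7, 181.2, 239.3]
orientation: [[-0.0, 0.248, 0.969], [-0.0, 0.969, -0.248], [-1.0, -0.0, -0.0]]
ft_force: [0.7, 0.8, -0.4]
finger_gap: -0.0
```

```bash
cat > go.py <<'E'
import sys
from bench import env
import numpy as np
s=env.get_state(); t=np.array([float(v) for v in sys.argv[1:4]])
print(round(float(s["clock"]),2),np.round(s["position"],1),np.round(s["ft_force"],1),"gap",round(float(s["finger_gap"]),1),"j",np.round(s["joints"],2))
print(np.round(s["orientation"],4).tolist()); print("tool units",np.round(s["orientation"].T@(t-s["position"])/30,2))
E
python3 go.py 450.5 -165.5 100
```

```text
1.1 [294.7 181.2 239.3] [ 0.7  0.8 -0.4] gap -0.0 j [ 0.2   0.01  1.78 -0.    1.35 -1.12]
[[-0.0, 0.2479, 0.9688], [-0.0, 0.9688, -0.2479], [-1.0, -0.0, -0.0]]
tool units [ 4.64 -9.91  7.9 ]
```

>>> servo_tool --motion '[[[0.4,-1,0.8,0,0,0],[0.5,-1,0.8,0,0,0],[0.5,-1,0.8,0,0,0],[0.5,-1,0.8,0,0,0],[0.5,-1,0.8,0,0,0],[0.5,-1,0.8,0,0,0],[0.5,-1,0.8,0,0,0],[0.5,-1,0.8,0,0,0],[0.5,-1,0.8,0,0,0],[0.4,-0.9,0.7,0,0,0]]]'

```text
clock: 2.1
position: [450.7, -165.7, 94.2]
orientation: [[-0.001, 0.249, 0.969], [0.001, 0.969, -0.249], [-1.0, 0.0, -0.001]]
ft_force: [0.5, 0.7, -0.2]
finger_gap: 0.4
```

```bash
python3 go.py 450.5 -165.5 68
```

```text
2.1 [ 450.7 -165.7   94.2] [ 0.5  0.7 -0.2] gap 0.4 j [-0.6   0.43  1.7   0.    1.01 -1.92]
[[-0.0008, 0.2488, 0.9685], [0.0005, 0.9685, -0.2488], [-1.0, 0.0003, -0.0009]]
tool units [ 0.87  0.   -0.01]
```

>>> servo_tool --motion '[[[0.2,0,0,0,0,0],[0.3,0,0,0,0,0],[0.3,0,0,0,0,0],[0.1,0,0,0,0,0],[0.1,0,0,0,0,0],[0.1,0,0,0,0,0],[0,0,0,0,0,0],[0,0,0,0,0,0],[0,0,0,0,0,0],[0,0,0,0,0,0]]]'

```text
clock: 3.1
position: [450.2, -163.2, 63.8]
orientation: [[0.001, 0.248, 0.969], [0.0, 0.969, -0.248], [-1.0, 0.0, 0.0]]
ft_force: [-5.9, 5.9, 18.8]
finger_gap: 0.0
```

```bash
python3 go.py 450.5 -165.5 58; python3 - <<'E'
from bench import env
import cv2,numpy as np
for n,(x0,y0,x1,y1) in(("scene",(210,200,330,290)),("top",(330,260,430,335))):
    d=env.snapshot(n); cv2.imwrite(f"pics/{n}1.png",cv2.resize(d["color"][y0:y1,x0:x1],None,fx=6,fy=6,interpolation=cv2.INTER_CUBIC))
E
```

```text
3.1 [ 450.2 -163.2   63.8] [-5.9  5.9 18.8] gap 0.0 j [-0.6   0.48  1.74  0.    0.92 -1.92]
[[0.0005, 0.2475, 0.9689], [0.0, 0.9689, -0.2475], [-1.0, 0.0001, 0.0005]]
tool units [ 0.19 -0.07  0.03]
```

View pics/scene1.png

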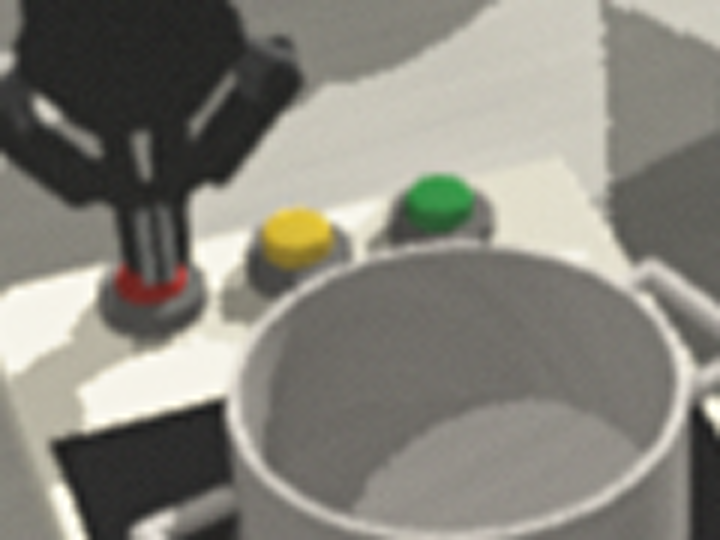

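>>> servo_tool --motion '[[[-0.05,0,0,0,0,0],[-0.05,0,0,0,0,0],[0,0,0,0,0,0],[0,0,0,0,0,0],[0,0,0,0,0,0],[0,0,0,0,0,0],[0,0,0,0,0,0],[0,0,0,0,0,0],[0,0,0,0,0,0],[0,0,0,0,0,0]]]'

```text
clock: 4.2
position: [450.5, -164.0, 65.3]
orientation: [[0.0, 0.248, 0.969], [-0.0, 0.969, -0.248], [-1.0, -0.0, 0.0]]
ft_force: [1.0, 2.0, 3.2]
finger_gap: 0.0
```

>>> servo_tool --motion '[[[-0.4,0,0,0,0,0],[-0.4,0,0,0,0,0],[0,0,0,0,0,0],[0,0.6,-0.07,0,0,0],[0,0.7,-0.1,0,0,0],[0,0.7,-0.1,0,0,0],[0,0,0,0,0,0],[0.2,0,0,0,0,0],[0,0,0,0,0,0],[0,0,0,0,0,0]]]'

```text
clock: 5.2
position: [457.3, -104.5, 82.9]
orientation: [[-0.001, 0.249, 0.968], [0.0, 0.968, -0.249], [-1.0, 0.0, -0.001]]
ft_force: [0.1, -0.8, 0.5]
finger_gap: 0.2
```

```bash
python3 go.py 457.3 -105.8 61
```

```text
5.2 [ 457.3 -104.5   82.9] [ 0.1 -0.8  0.5] gap 0.2 j [-0.48  0.43  1.75 -0.    0.96 -1.8 ]
[[-0.0007, 0.2491, 0.9685], [0.0002, 0.9685, -0.2491], [-1.0, 0.0, -0.0007]]
tool units [ 0.73 -0.04  0.01]
```

Now I'll press yellow, with the same final depth as red.

>>> servo_tool --motion '[[[0.2,-0.04,0,0,0,0],[0.2,0,0,0,0,0],[0.1,0,0,0,0,0],[0.1,0,0,0,0,0],[0.1,0,0,0,0,0],[0.03,0,0,0,0,0],[0,0,0,0,0,0],[0,0,0,0,0,0],[0,0,0,0,0,0],[0,0,0,0,0,0]]]'

```text
clock: 6.2
position: [457.2, -105.2, 63.5]
orientation: [[0.001, 0.248, 0.969], [-0.002, 0.969, -0.248], [-1.0, -0.001, 0.002]]
ft_force: [-9.3, 0.1, 30.6]
finger_gap: -0.2
```

>>> servo_tool --motion '[[[-0.4,0,0,0,0,0],[-0.5,0,0,0,0,0],[0,0,0,0,0,0],[0,0.6,-0.07,0,0,0],[0,0.7,-0.1,0,0,0],[0,0.68,-0.1,0,0,0],[0,0,0,0,0,0],[0.2,0,0,0,0,0],[0,0,0,0,0,0],[0,0,0,0,0,0]]]'

```text
clock: 7.2
position: [463.9, -46.1, 82.0]
orientation: [[-0.001, 0.249, 0.968], [0.0, 0.968, -0.249], [-1.0, -0.0, -0.001]]
ft_force: [-0.6, -0.3, -0.4]
finger_gap: -0.1
```

```bash
python3 go.py 464.1 -46.2 61; python3 - <<'E'
from bench import env
import cv2
d=env.snapshot("scene");x0,y0,x1,y1=210,200,330,290; cv2.imwrite("pics/scene2.png",cv2.resize(d["color"][y0:y1,x0:x1],None,fx=6,fy=6,interpolation=cv2.INTER_CUBIC))
E
```

```text
7.2 [463.9 -46.1  82. ] [-0.6 -0.3 -0.4] gap -0.1 j [-0.35  0.43  1.76 -0.    0.96 -1.67]
[[-0.0007, 0.2491, 0.9685], [0.0002, 0.9685, -0.2491], [-1.0, -0.0, -0.0007]]
tool units [ 0.7  -0.    0.01]
```

View pics/scene2.png

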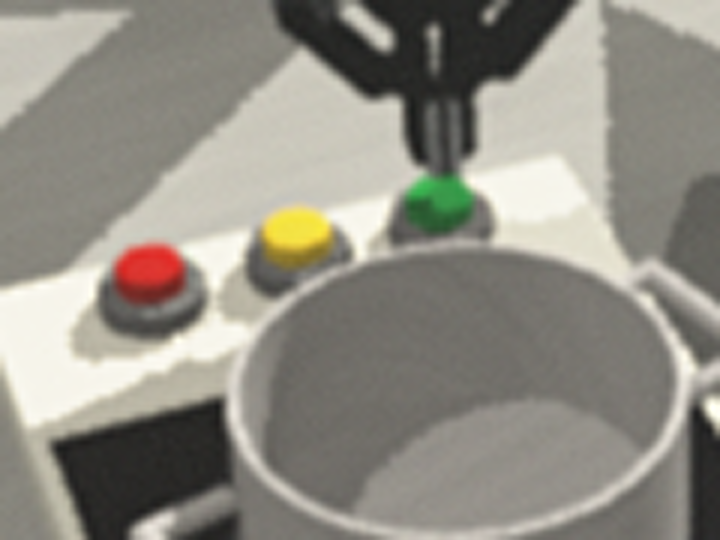

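The red and yellow keys have sprung back up, and the finger is above green at crop position (440,170). I'll press green.

>>> servo_tool --motion '[[[0.2,0,0,0,0,0],[0.2,0,0,0,0,0],[0.1,0,0,0,0,0],[0.1,0,0,0,0,0],[0.1,0,0,0,0,0],[0,0,0,0,0,0],[0,0,0,0,0,0],[0,0,0,0,0,0],[0,0,0,0,0,0],[0,0,0,0,0,0]]]'

```text
clock: 8.25
position: [464.1, -45.5, 63.5]
orientation: [[0.002, 0.248, 0.969], [-0.001, 0.969, -0.248], [-1.0, -0.001, 0.002]]
ft_force: [-8.7, 0.2, 30.5]
finger_gap: -0.3
```

>>> servo_tool --motion '[[[-0.6,0,0,0,0,0],[-1,0,0,0,0,0],[-1,0,0,0,0,0],[-1,0.8,0,0,0,0],[0,1,0,0,0,0],[0,1,0,0,0,0],[0,1,0,0,0,0],[0,1,0,0,0,0],[0,1,0,0,0,0],[0,1,-0.1,0,0,0]]]'

```text
clock: 9.25
position: [512.0, 154.3, 169.1]
orientation: [[-0.0, 0.248, 0.969], [0.0, 0.969, -0.248], [-1.0, 0.0, -0.0]]
ft_force: [0.1, 0.1, 0.1]
finger_gap: -0.1
```

>>> servo_tool --motion '[[[0,1,-0.1,0,0,0],[0,0.8,0,0,0,0],[0,0.3,0,0,0,0],[0,0,0,0,0,0],[0,0,0,0,0,0],[0,0,0,0,0,0],[0,0,0,0,0,0],[0,0,0,0,0,0],[0,0,0,0,0,0],[0,0,0,0,0,0]]]' --hand 0

```text
clock: 10.25
position: [524.5, 214.6, 169.4]
orientation: [[0.0, 0.248, 0.969], [-0.0, 0.969, -0.248], [-1.0, -0.0, 0.0]]
ft_force: [-0.1, -0.1, -1.1]
finger_gap: 85.3
```

```bash
python3 go.py 522.5 221 76
```

```text
10.25 [524.5 214.6 169.4] [-0.1 -0.1 -1.1] gap 85.3 j [ 0.18  0.47  1.37 -0.    1.31 -1.14]
[[0.0, 0.2483, 0.9687], [-0.0, 0.9687, -0.2483], [-1.0, -0.0, 0.0]]
tool units [ 3.11  0.19 -0.12]
```

>>> servo_tool --motion '[[[0.4,0.19,-0.12,0,0,0],[0.5,0,0,0,0,0],[0.5,0,0,0,0,0],[0.5,0,0,0,0,0],[0.5,0,0,0,0,0],[0.4,0,0,0,0,0],[0.27,0,0,0,0,0],[0,0,0,0,0,0],[0,0,0,0,0,0],[0,0,0,0,0,0]]]'

```text
clock: 11.25
position: [522.8, 221.3, 78.0]
orientation: [[0.001, 0.248, 0.969], [0.0, 0.969, -0.248], [-1.0, 0.001, 0.001]]
ft_force: [-0.7, 0.2, 0.2]
finger_gap: 85.6
```

```bash
python3 go.py 522.5 221 77; python3 - <<'E'
from bench import env
import cv2,numpy as np
o=[]
for n,(x0,y0,x1,y1) in(("scene",(340,160,440,260)),("top",(190,220,290,320))):
    d=env.snapshot(n); o.append(cv2.resize(d["color"][y0:y1,x0:x1],None,fx=4,fy=4,interpolation=cv2.INTER_CUBIC))
cv2.imwrite("pics/g3.png",np.hstack(o))
E
```

```text
11.25 [522.8 221.3  78. ] [-0.7  0.2  0.2] gap 85.6 j [ 0.19  0.57  1.48 -0.    1.09 -1.13]
[[0.0013, 0.2482, 0.9687], [0.0002, 0.9687, -0.2482], [-1.0, 0.0006, 0.0012]]
tool units [ 0.03 -0.01 -0.01]
```

View pics/g3.png

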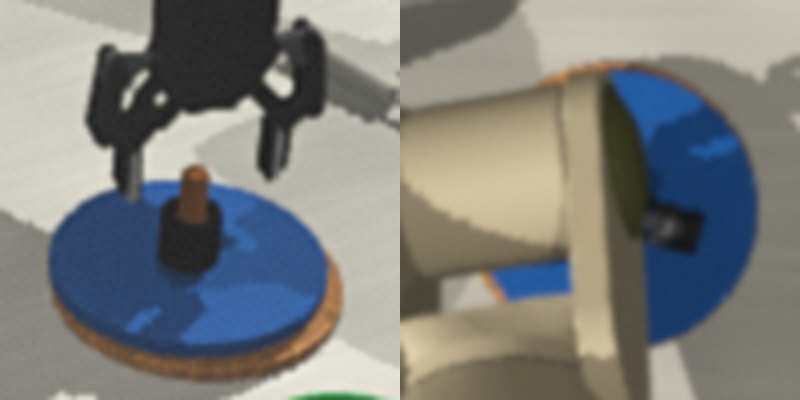

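The open fingers at (128,185) and (270,160) straddle the stem at (194,190). I'll close, lowering 1 mm.

>>> servo_tool --motion '[[[0.03,0,0,0,0,0],[0,0,0,0,0,0],[0,0,0,0,0,0],[0,0,0,0,0,0],[0,0,0,0,0,0],[0,0,0,0,0,0],[0,0,0,0,0,0],[0,0,0,0,0,0],[0,0,0,0,0,0],[0,0,0,0,0,0]]]' --hand 1

```text
clock: 12.35
position: [522.4, 220.9, 76.7]
orientation: [[0.0, 0.248, 0.969], [-0.0, 0.969, -0.248], [-1.0, -0.0, 0.0]]
ft_force: [-1.6, -3.6, 6.2]
finger_gap: 16.1
```

>>> servo_tool --motion '[[[-0.1,0,0,0,0,0],[-0.2,0,0,0,0,0],[-0.3,0,0,0,0,0],[-0.5,0,0,0,0,0],[-0.6,0,0,0,0,0],[-0.6,0,0,0,0,0],[-0.6,0,0,0,0,0],[-0.6,0,0,0,0,0],[-0.5,0,0,0,0,0],[-0.2,0,0,0,0,0]]]'

```text
clock: 13.35
position: [522.7, 221.3, 204.2]
orientation: [[0.002, 0.248, 0.969], [0.001, 0.969, -0.248], [-1.0, 0.001, 0.002]]
ft_force: [0.3, -0.2, -6.7]
finger_gap: 16.2
```

```bash
python3 go.py 629.5 -115.5 200; python3 - <<'E'
from bench import env
import cv2,numpy as np
o=[]
for n,(x0,y0,x1,y1) in(("scene",(320,90,440,210)),("top",(170,200,290,320))):
    d=env.snapshot(n); o.append(cv2.resize(d["color"][y0:y1,x0:x1],None,fx=3.3,fy=3.3,interpolation=cv2.INTER_CUBIC)); np.savez(f"pics/{n}4.npz",**d)
cv2.imwrite("pics/g4.png",np.hstack(o))
E
```

```text
13.35 [522.7 221.3 204.2] [ 0.3 -0.2 -6.7] gap 16.2 j [ 0.19  0.44  1.31  0.    1.39 -1.13]
[[0.0024, 0.248, 0.9688], [0.0006, 0.9688, -0.248], [-1.0, 0.0012, 0.0021]]
tool units [ 0.14 -9.99  6.23]
```

View pics/g4.png

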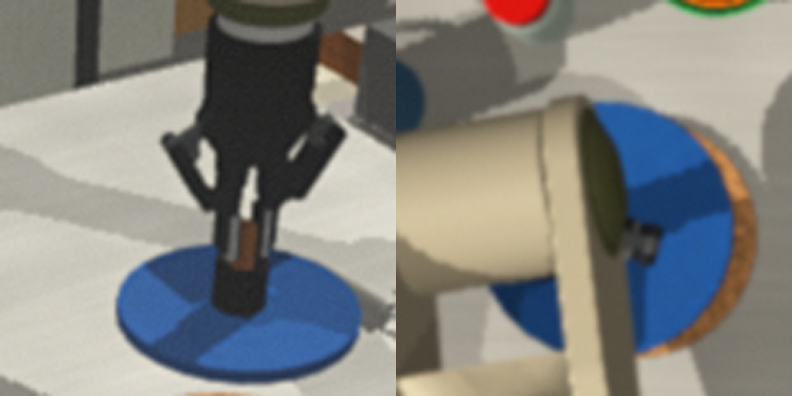

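>>> servo_tool --motion '[[[0,-0.4,0.25,0,0,0],[0,-0.7,0.45,0,0,0],[0,-0.8,0.5,0,0,0],[0,-0.8,0.5,0,0,0],[0,-0.8,0.5,0,0,0],[0,-0.8,0.5,0,0,0],[0,-0.8,0.5,0,0,0],[0,-0.8,0.5,0,0,0],[0,-0.8,0.5,0,0,0],[0,-0.8,0.5,0,0,0]]]'

```text
clock: 14.45
position: [603.0, -33.8, 201.2]
orientation: [[-0.002, 0.249, 0.969], [0.0, 0.969, -0.249], [-1.0, -0.0, -0.002]]
ft_force: [0.3, 0.6, -6.9]
finger_gap: 16.2
```

>>> servo_tool --motion '[[[0,-0.8,0.5,0,0,0],[0,-0.7,0.5,0,0,0],[0,-0.5,0.3,0,0,0],[0,-0.29,0.23,0,0,0],[0,0,0,0,0,0],[0,0,0,0,0,0],[0,0,0,0,0,0],[0,0,0,0,0,0],[0,0,0,0,0,0],[0,0,0,0,0,0]]]'

```text
clock: 15.45
position: [630.5, -109.4, 202.5]
orientation: [[0.0, 0.248, 0.969], [-0.0, 0.969, -0.248], [-1.0, 0.0, 0.0]]
ft_force: [-0.4, -0.2, -6.3]
finger_gap: 16.1
```

```bash
python3 go.py 629.5 -115.5 180; python3 - <<'E'
from bench import env
import cv2,numpy as np
o=[]
for n,(x0,y0,x1,y1) in(("scene",(210,140,370,340)),("top",(300,140,460,340))):
    d=env.snapshot(n); o.append(cv2.resize(d["color"][y0:y1,x0:x1],None,fx=2.5,fy=2.5,interpolation=cv2.INTER_CUBIC)); np.savez(f"pics/{n}5.npz",**d)
cv2.imwrite("pics/g5.png",np.hstack(o))
E
```

```text
15.45 [ 630.5 -109.4  202.5] [-0.4 -0.2 -6.3] gap 16.1 j [-0.36  0.57  1.09  0.    1.49 -1.68]
[[0.0001, 0.2477, 0.9688], [-0.0, 0.9688, -0.2477], [-1.0, 0.0, 0.0001]]
tool units [ 0.75 -0.21  0.02]
```

View pics/g5.png

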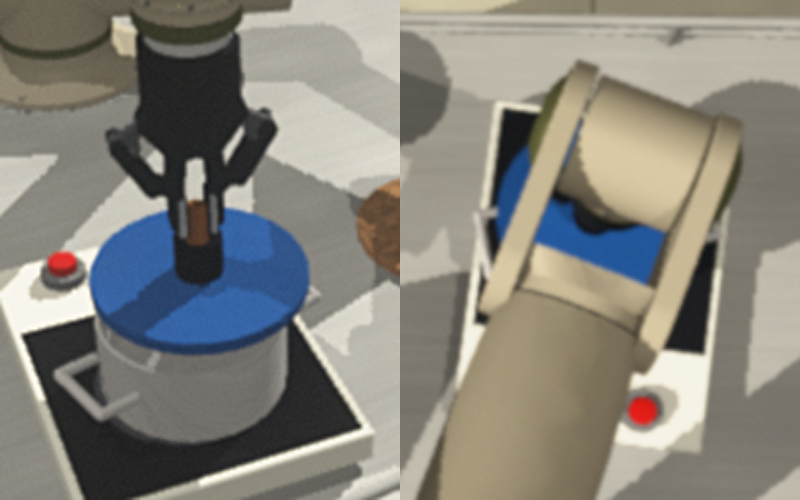

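```bash
python3 - <<'E'
from h import *
lo,hi=(100,100,40),(125,255,255)
for n,box,zt in(("scene0",(340,195,430,255),28),("scene4",(320,140,440,210),155.5),("scene5",(230,210,345,290),153.8)):
    d=load(n); m=mask(d,lo,hi,box); c=cv2.convexHull(big(m))[:,0]; print(n,[circ(d,c,z) for z in (zt-12,zt-6,zt)])
E
```

```text
scene0 [(array([515.69574609, 225.22278118]), np.float64(92.08168774496583)), (array([522.17070892, 220.15449784]), np.float64(91.39084078970636)), (array([528.64567176, 215.0862145 ]), np.float64(90.6999938344415))]
scene4 [(array([515.76047353, 229.32357938]), np.float64(92.26069006583631)), (array([523.46294929, 223.2574051 ]), np.float64(91.43721413649705)), (array([531.16542505, 217.19123082]), np.float64(90.61373820715934))]
scene5 [(array([ 623.81283566, -104.26984668]), np.float64(92.78462334216962)), (array([ 630.5338895 , -107.35073024]), np.float64(91.95856006105679)), (array([ 637.25494334, -110.43161379]), np.float64(91.13249677994266))]
```

>>> servo_tool --motion '[[[0,-0.12,0.02,0,0,0],[0,-0.12,0,0,0,0],[0,0,0,0,0,0],[0.2,0,0,0,0,0],[0.2,0,0,0,0,0],[0.2,0,0,0,0,0],[0.1,0,0,0,0,0],[0.1,0,0,0,0,0],[0,0,0,0,0,0],[0,0,0,0,0,0]]]'

```text
clock: 16.55
position: [629.5, -116.9, 178.6]
orientation: [[0.0, 0.248, 0.969], [-0.0, 0.969, -0.248], [-1.0, -0.0, 0.0]]
ft_force: [0.5, -0.5, -6.6]
finger_gap: 15.8
```

>>> servo_tool --motion '[[[0.05,0,0,0,0,0],[0.05,0,0,0,0,0],[0.05,0,0,0,0,0],[0.03,0,0,0,0,0],[0,0,0,0,0,0],[0,0,0,0,0,0],[0,0,0,0,0,0],[0,0,0,0,0,0],[0,0,0,0,0,0],[0,0,0,0,0,0]]]'

```text
clock: 17.55
position: [629.4, -116.9, 173.1]
orientation: [[0.0, 0.248, 0.969], [-0.0, 0.969, -0.248], [-1.0, -0.0, 0.0]]
ft_force: [0.2, -0.4, -5.6]
finger_gap: 15.9
```

>>> servo_tool --motion '[[[0.03,0,0,0,0,0],[0.03,0,0,0,0,0],[0.02,0,0,0,0,0],[0,0,0,0,0,0],[0,0,0,0,0,0],[0,0,0,0,0,0],[0,0,0,0,0,0],[0,0,0,0,0,0],[0,0,0,0,0,0],[0,0,0,0,0,0]]]'

```text
clock: 18.55
position: [629.5, -116.9, 171.7]
orientation: [[0.001, 0.248, 0.969], [-0.001, 0.969, -0.248], [-1.0, -0.0, 0.001]]
ft_force: [-3.8, 1.6, 6.1]
finger_gap: 15.9
```

```bash
python3 - <<'E'
from bench import env
import cv2,numpy as np
d=env.snapshot("scene"); x0,y0,x1,y1=210,170,370,340
cv2.imwrite("pics/g6.png",cv2.resize(d["color"][y0:y1,x0:x1],None,fx=3.5,fy=3.5,interpolation=cv2.INTER_CUBIC)); np.savez("pics/scene6.npz",**d)
E
```

```text
(no output)
```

View pics/g6.png

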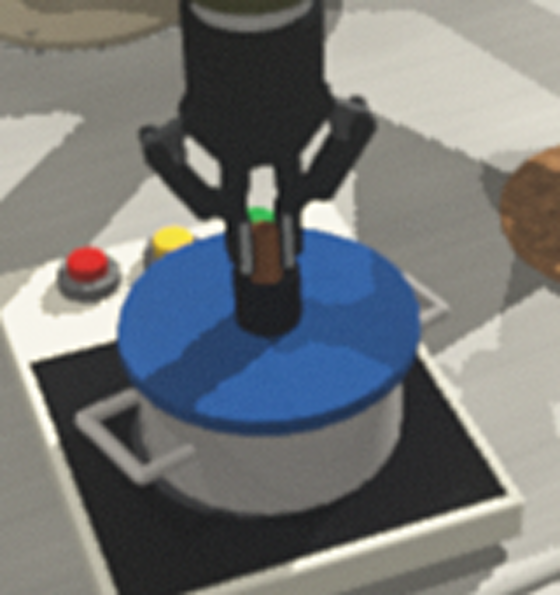

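The lids are seated at the predicted height (TCP 171.7), and the force has turned to +6 N. I'm releasing the stem.

>>> servo_tool --motion '[[[0,0,0,0,0,0],[0,0,0,0,0,0],[0,0,0,0,0,0],[0,0,0,0,0,0],[0,0,0,0,0,0],[0,0,0,0,0,0],[0,0,0,0,0,0],[0,0,0,0,0,0],[0,0,0,0,0,0],[0,0,0,0,0,0]]]' --hand 0

```text
clock: 19.6
position: [629.4, -116.9, 170.6]
orientation: [[-0.0, 0.248, 0.969], [0.0, 0.969, -0.248], [-1.0, -0.0, -0.0]]
ft_force: [-0.2, 0.5, 0.3]
finger_gap: 85.1
```

```bash
python3 go.py 629.5 -116.5 135; python3 - <<'E'
from bench import env
import cv2,numpy as np
d=env.snapshot("scene"); x0,y0,x1,y1=210,170,370,340
np.savez("pics/scene7.npz",**d)
from h import *
c=d["color"][y0:y1,x0:x1]; im=cv2.resize(c,None,fx=3.5,fy=3.5,interpolation=cv2.INTER_CUBIC)
for z in(189,159):
    q=(proj(d,[629.5,-116.5,z])-[x0,y0]+.5)*3.5; cv2.circle(im,(int(q[0]),int(q[1])),2,(255,255,255),-1)
cv2.imwrite("pics/g7.png",im)
m=mask(d,(100,100,40),(125,255,255),(230,210,345,300)); c=cv2.convexHull(big(m))[:,0]; print([circ(d,c,z) for z in (123,117)])
E
```

```text
19.6 [ 629.4 -116.9  170.6] [-0.2  0.5  0.3] gap 85.1 j [-0.37  0.59  1.14 -0.    1.41 -1.69]
[[-0.0, 0.2482, 0.9687], [0.0, 0.9687, -0.2482], [-1.0, -0.0, -0.0]]
tool units [1.19 0.01 0.  ]
[(array([ 636.02003978, -117.63710363]), np.float64(91.44023674364136)), (array([ 629.58712045, -114.75561149]), np.float64(92.23223718050603))]
```

View pics/g7.png

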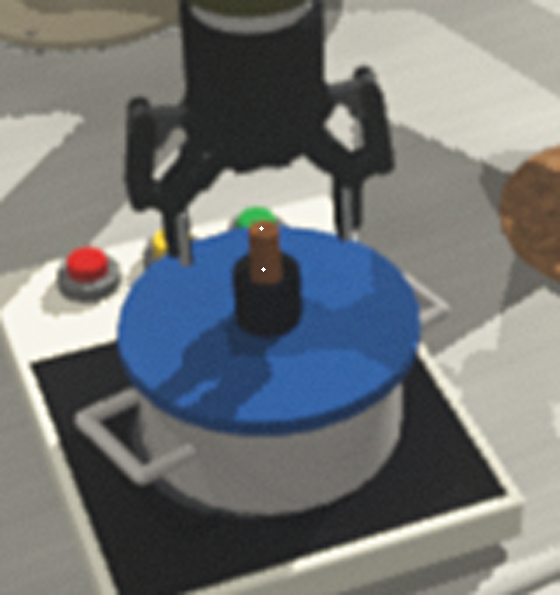

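>>> servo_tool --motion '[[[0.2,0.02,0,0,0,0],[0.2,0,0,0,0,0],[0.2,0,0,0,0,0],[0.2,0,0,0,0,0],[0.2,0,0,0,0,0],[0.14,0,0,0,0,0],[0,0,0,0,0,0],[0,0,0,0,0,0],[0,0,0,0,0,0],[0,0,0,0,0,0]]]'

```text
clock: 20.65
position: [629.6, -116.3, 136.7]
orientation: [[0.0, 0.248, 0.969], [-0.0, 0.969, -0.248], [-1.0, -0.0, 0.001]]
ft_force: [-0.0, 0.2, -0.7]
finger_gap: 85.1
```

>>> servo_tool --motion '[[[0,0,0,0,0,0],[0,0,0,0,0,0],[0,0,0,0,0,0],[0,0,0,0,0,0],[0,0,0,0,0,0],[0,0,0,0,0,0],[0,0,0,0,0,0],[0,0,0,0,0,0],[0,0,0,0,0,0],[0,0,0,0,0,0]]]' --hand 1

```text
clock: 21.65
position: [629.7, -116.4, 136.9]
orientation: [[0.001, 0.248, 0.969], [-0.0, 0.969, -0.248], [-1.0, -0.0, 0.001]]
ft_force: [-0.3, -0.5, 5.8]
finger_gap: 38.8
```

```bash
python3 - <<'E'
from bench import env
import cv2,numpy as np
d=env.snapshot("scene"); x0,y0,x1,y1=210,170,370,340
cv2.imwrite("pics/g8.png",cv2.resize(d["color"][y0:y1,x0:x1],None,fx=3.5,fy=3.5,interpolation=cv2.INTER_CUBIC))
E
```

```text
(no output)
```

View pics/g8.png

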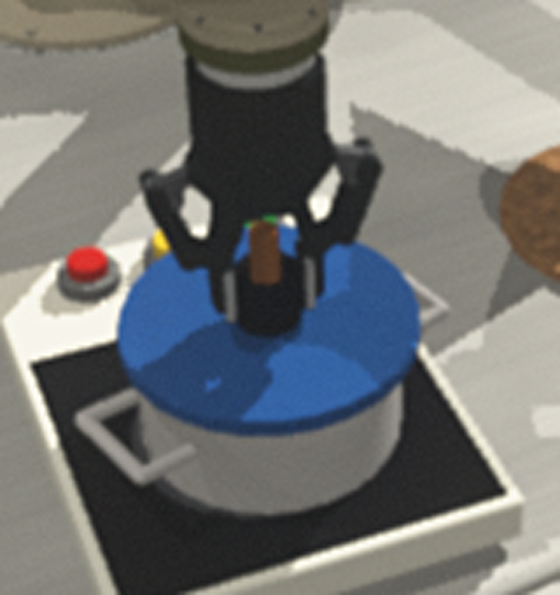

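The fingers hold the collar at (270,295), gap 38.8. Lifting slowly.

>>> servo_tool --motion '[[[-0.05,0,0,0,0,0],[-0.1,0,0,0,0,0],[-0.15,0,0,0,0,0],[-0.15,0,0,0,0,0],[-0.2,0,0,0,0,0],[-0.2,0,0,0,0,0],[-0.2,0,0,0,0,0],[-0.2,0,0,0,0,0],[-0.15,0,0,0,0,0],[-0.1,0,0,0,0,0]]]'

```text
clock: 22.7
position: [629.6, -116.3, 182.0]
orientation: [[0.0, 0.248, 0.969], [-0.0, 0.969, -0.248], [-1.0, -0.0, 0.0]]
ft_force: [-0.2, 0.2, -2.7]
finger_gap: 38.6
```

```bash
python3 - <<'E'
from bench import env
import cv2,numpy as np
d=env.snapshot("scene"); x0,y0,x1,y1=210,150,370,320
cv2.imwrite("pics/g9.png",cv2.resize(d["color"][y0:y1,x0:x1],None,fx=3.5,fy=3.5,interpolation=cv2.INTER_CUBIC))
E
```

```text
(no output)
```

View pics/g9.png

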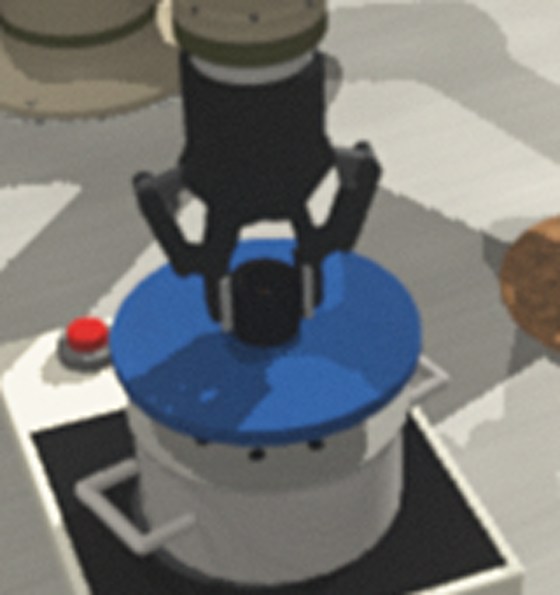

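>>> servo_tool --motion '[[[-0.1,0,0,0,0,0],[-0.2,0,0,0,0,0],[-0.3,0,0,0,0,0],[-0.3,0,0,0,0,0],[-0.4,0,0,0,0,0],[-0.4,0,0,0,0,0],[-0.3,0,0,0,0,0],[-0.2,0,0,0,0,0],[-0.1,0,0,0,0,0],[-0.1,0,0,0,0,0]]]'

```text
clock: 23.75
position: [629.4, -116.3, 253.4]
orientation: [[-0.001, 0.248, 0.969], [0.0, 0.969, -0.248], [-1.0, 0.0, -0.001]]
ft_force: [0.0, -0.7, -3.2]
finger_gap: 38.9
```

>>> servo_tool --motion '[[[0,0,0,0,0,0],[0,0,0,0,0,0],[0,0,0,0,0,0],[0,0,0,0,0,0],[0,0,0,0,0,0],[0,0,0,0,0,0],[0,0,0,0,0,0],[0,0,0,0,0,0],[0,0,0,0,0,0],[0,0,0,0,0,0]]]'

```text
clock: 24.75
position: [629.5, -116.3, 253.4]
orientation: [[-0.0, 0.248, 0.969], [0.0, 0.969, -0.248], [-1.0, -0.0, -0.0]]
ft_force: [0.1, 0.1, -2.6]
finger_gap: 38.7
```

```bash
python3 - <<'E'
from bench import env
import cv2,numpy as np
d=env.snapshot("scene"); x0,y0,x1,y1=180,110,380,340
cv2.imwrite("pics/g10.png",cv2.resize(d["color"][y0:y1,x0:x1],None,fx=2.6,fy=2.6,interpolation=cv2.INTER_CUBIC))
cv2.imwrite("pics/t10.png",env.snapshot("top")["color"])
E
```

```text
(no output)
```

View pics/g10.png

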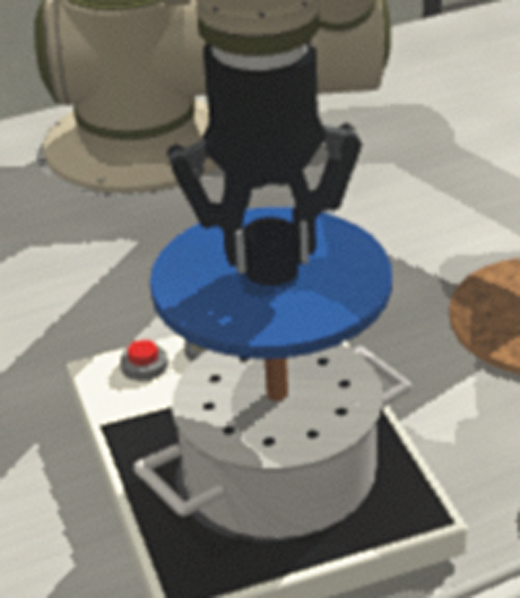

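View pics/t10.png

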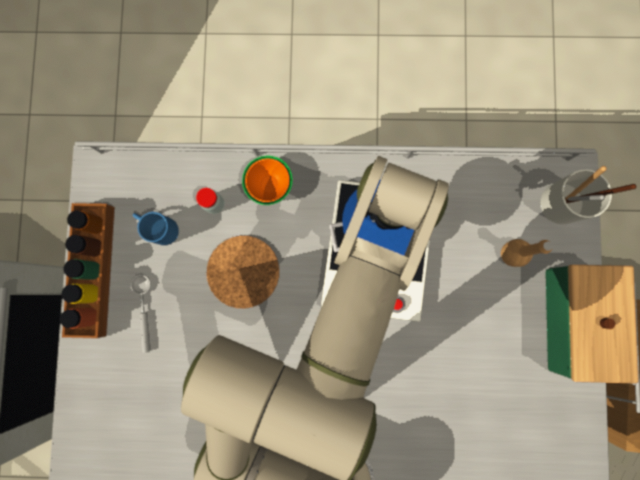

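The outer lid hangs level at (272,280) in the crop, clear of the stem. The inner lid sits flat on the pot at (277,405). In the top view the mug, bowls, jar, spoon and masher are where they were. I'm handing in.

```bash
python3 -c "
from bench import env
print(env.hand_in())"
```

```text
the job is handed in; nothing more can be done
None
```

The job is done and handed in at about 25 s of the 61 s allowed. The inner lid sits in the pot's mouth, and the arm still holds the outer lid level above it by the collar.

- **Keys:** I pressed red, then yellow, then green, each to its stop, with end forces of about 19, 31 and 31 N. I raised the fingers clear before moving to the next key. A picture taken before the green press showed red and yellow had sprung back up.
- **Lids onto the pot:** I carried the pair by the stem and lowered it. The plug entered the mouth without touching, and the lids seated at the height I had worked out. I then let go of the stem.
- **Outer lid:** I lifted it about 117 mm straight up by its collar. The wrist reads about 2.7 N, which matches the outer lid alone, and by my numbers its skirt is about 39 mm above the stem's top.
- **Last pictures:** The outer lid is level and clear, the inner lid lies flat on the pot, and by eye the pot and the other things on the trolley have not moved.
- **Disagreements:** The two cameras differed by 1–3 mm on the pot and lid positions, within the 4 mm of play. The key tops were about 5 mm higher than I first measured. The finger gap on the stem read 16 mm, although the stem is 18 mm, but the grip held.

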